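# Prop the page block on the folding wire easel

## Robot

A 6-joint arm with a two-finger parallel gripper is mounted at the origin on a cart in front of the work surface, level with it; the furniture and walls round the work are solid. World frame = base frame: x ahead of the robot, y to its left, z up, the work surface at z = 0. Lengths are in m, angles in rad, forces in N, time in s.
With the tool pointing down it reaches from about 0.3 to 1 m from the base axis. Payload 5.1 kg.
Tool frame: the origin (TCP) lies on the centre line of the jaws, within the pads' length; the fingertips stand 8 mm ahead of it and the grasp point (between the pads) lies 11 mm behind it; z points along the fingers, y is the line along which they close (so a half turn about z gives the same grasp; the last joint's range is limited). The gripper opens to 95 mm and grips with 3 to 60 N. Pads are 20 mm wide; open, the fingers measure 119 mm over their backs; the gripper's body (75 mm by 180 mm) begins 59 mm behind the grasp point.
Start: joints at [-1.268, 0.124, 1.65, -0, 1.367, -0.083], TCP at [0.245, -0.602, 0.223] pointing down, gripper open.
Joint ranges: [-2.61, 2.61], [-1.02, 2.33], [0.03, 2.71], [-1.35, 4.49], [0.32, 2.68], [-2.91, 2.91]. Speed limits (rad/s): [2.57, 2.57, 3.14, 3.14, 3.14, 3.14].

## Interface

Orientations are given as [roll, pitch, yaw] about the fixed x, y, z axes, in that order (R = Rz(yaw) Ry(pitch) Rx(roll)).
In Python, from plant import bot gives the robot as it stands. The module is installed in compiled form; this text tells all that it offers. Calls block until the motion is done:
- bot.move_to(position, orientation): joint-space move of the TCP to a pose.
- bot.move_linear(position, attitude=None, vel=0.15, threshold=None): straight line of the TCP; attitude=None keeps the orientation; vel is the mean speed in m/s. With threshold (N) it stops when the force on the tool has changed by that much, and returns True; else False.
- bot.set_joints(angles): joint-space move.
- bot.command_gripper(opening, grip_force=None): finger opening in m; grip_force is the grip in N (None keeps the last); returns when the fingers have stopped.
- bot.dwell(seconds).
- bot.ik(position, orientation): joint angles nearest the present ones, or None.
- bot.get_image(name): name is "side" or "top" or "wrist"; returns the picture (420x560x3 uint8, red, green, blue); there is no depth.
- bot.get_calibration(name): a dict with "fx", "fy", "cx", "cy" (pixels), "k1" (the pictures are not rectified: a ray, as slopes to the right and down, at radius r is drawn at 1 + k1 r^2 times it, then the intrinsics apply), "rvec" (rotation vector, rad) and "tvec" (3), from world to camera coordinates, as OpenCV has them; the wrist camera has in their place "tool_from_camera" (4x4, takes a point from camera to tool coordinates, whose origin is the TCP and whose axes are the flange's). Camera axes: x right, y down, z forward; pixel columns grow to the right and rows downward; lengths in m; the calibration is good to about 2 mm. A picture is of the moment at which its call begins: read the wrist's pose just before it. get_calibration takes no time and is no camera call.
A pose or a line that the arm cannot do raises bot.Unreachable and nothing moves.
- bot.job_done(): hands the job in; it is judged then, once.
Readings, each from a call of its own:
- bot.get_time_s(): time.
- bot.get_qpos(): joint angles.
- bot.get_joint_vel(): joint speeds.
- bot.get_joint_torque(): joint torques, N m.
- bot.get_ee_pos(): TCP position.
- bot.get_orientation(): TCP orientation.
- bot.get_ft_force(): force on the tool from outside, world axes, zero at the start.
- bot.get_ft_torque(): the same for the moment, N m.
- bot.get_width(): finger opening in m.
- bot.get_grip_force(): force on a finger pad.
Only numpy, scipy, OpenCV 4.12 (cv2) and the standard library are available. Lean on these libraries where they do the work, as an engineer would, in place of code of your own. Each camera call takes 0.05 s, during which the arm holds its last target. There are 200 camera calls.

## Task

Open the folding wire easel by swinging its backrest up as far as it goes. Then take the page block out of the black tray and lean it on the easel with its pages facing outwards: bottom edge down on the wire ledge behind the lip, back resting against the backrest, straight and about in the middle. Ease it back rather than letting it fall, let go so that it stays there by itself, and leave the other things where they are.

Things in the scene. Friction and masses are not known exactly. Their poses are not given: they have to be found in the camera images.
- easel_back (a joint): The wire backrest's stiff friction hinge: 0 = folded flat on the easel's foot, 1.08 rad = fully open against its stop (the backrest then leans 28 degrees back from upright). It stays wherever it is left; moving it takes about 4 to 6 N at the top bar. It starts part open, 0.2 to 0.5.
- easel_hinge (a point): Folding easel, fixed to the desk: oak board 180 x 170 x 17 mm with a dark bent-wire backrest. This point: middle of the hinge line, 31 mm above the desk, 45 mm in front of the board's centre. Axes: x to the easel's rear (away from the robot), y along the hinge, z up. At joint value q the top bar lies 140*cos(q) mm behind and 140*sin(q) mm above this point.
- top_bar (a point): Middle of the backrest's top bar: black rubber sleeve 12 mm in diameter, 72 mm long along y, 140 mm from the hinge. The frame is open below it (next cross wire 38 mm from the hinge, side wires 56 mm either side), so fingers can go in front and behind. Axes turn with the backrest: x up along it from the hinge, z out of its front, y along the bar.
- ledge (a point): Seat for the block on the backrest, axes as top_bar. It lies 16 mm up from the hinge: middle of the ledge's upper side, in the plane where the block's back rests. The ledge's two wires (90 mm apart along y) run along z to a lip wire: inner side 32 mm away, upper side 14 mm above the ledge. The top bar crosses 124 mm above this point.
- page_block: The slab to lean: a block of white pages clamped in a wooden rail along its top edge, 22 mm thick, 146 mm wide, 195 mm high, 0.16 to 0.26 kg, standing upright and loose in the tray. Origin: in its underside, 13 mm from the back and 9 mm from the front (page) face. z points to its top edge, y along its width, x to its back: the pages face -x. Grip it across its thickness at the rail.
- block_front (a point): Point on the block's lower front edge, in the middle of its width (9 mm along -x from its origin; same axes).
- block_top (a point): Middle of the block's top edge, 195 mm above its underside (same axes as the block).
- tray: Thin black metal tray, 110 x 230 mm, fixed to the desk, floor 4 mm thick with rims 9 mm high along the two long sides. Origin under its centre, y along its length.
- star: Bystander: dark wooden star, 37 mm wide, 8 mm thick, lying in the tray in front of the block. Leave alone.
- eraser: Bystander: beige eraser 18 x 42 x 12 mm, lying in the tray in front of the block. Leave alone.
- beaker: Bystander: white ceramic beaker, 52 mm wide, 68 mm high, behind the work. Leave alone.
- pencil: Bystander: ochre pencil, 165 mm long, lying near the desk's front edge. Leave alone.
- washi_roll: Bystander: roll of tan paper tape, 43 mm across, 15 mm high, front left. Leave alone.
- cone_big: Bystander: pine cone 50 mm wide, 58 mm high, standing behind the work. Leave alone.
- cone_small: Bystander: pine cone 38 mm wide, 45 mm high, beside the bigger one. Leave alone.

How it is judged:
On the way, in this order (a step that is already met when the one before it is completed fails the run):
1. the easel's backrest is swung up to its stop while the block still waits in the tray (value of joint easel_back above 1 rad and distance of page_block from where it was at the start of the episode below 0.03 m), for 0.2 s.
2. the page block is lifted clear of the tray (height (world z) of page_block above 0.03 m), for 0.1 s.
At the end, for the whole second after the job is handed in: Backrest within 0.08 rad of its stop; block released and at rest on the ledge (within 8 mm) behind the lip, pages outwards, parallel to the backrest within 7 degrees and leaning at least 20, square to it sideways within 6 degrees and within 25 mm of the middle (value of joint easel_back above 1 rad and x of page_block in the frame of ledge between -0.006 and 0.008 m and z of block_front in the frame of ledge between 0.014 and 0.036 m and y of page_block in the frame of ledge between -0.025 and 0.025 m and angle between the z axis of page_block and the x axis of ledge, either way round below 0.12 rad and angle between the y axis of page_block and the y axis of ledge, either way round below 0.1 rad and angle between page_block's own z axis and vertical above 0.35 rad and contact force between page_block and the fingers below 0.1 N and linear speed of page_block below 0.02 m/s); the robot touches nothing.
It fails at once if the unheld block falls (turns faster than 2.5 rad/s with no finger on it) (angular speed of page_block above 2.5 rad/s and contact force between page_block and the fingers below 0.1 N).
It fails at once if the block is knocked over or lies flat (angle between page_block's own z axis and vertical above 1.1 rad).
It fails at once if a bystander is moved by more than 25 mm (distance of any of star, eraser, beaker, pencil, washi_roll, cone_big, cone_small from where it was at the start of the episode above 0.025 m).
It also fails if it takes over 64 s, if anything falls off the work surface, if the arm or the gripper's body presses on something with over 40 N, if the wrist force passes 120 N, or if a joint passes its speed limit or range.

## Working session

There is one attempt and no reset: what is moved stays moved. The work goes in short steps, each a Python script; the robot and the scene stay as the last script left them, time stands still between calls to the robot, and variables do not carry over. Pictures are saved under pics/ and viewed, at most 10 in all, crops included, and the job is handed in when it is done.

```bash
mkdir -p pics; cat > h.py <<'E'
import numpy as np, cv2
from plant import bot
from scipy.spatial.transform import Rotation as R
def cal(n):
    c=bot.get_calibration(n); K=np.array([[c['fx'],0,c['cx']],[0,c['fy'],c['cy']],[0,0,1.]]); return c,K,np.array([c['k1'],0,0,0,0.])
def ext(n,pose=None):
    c,K,D=cal(n)
    if n=='wrist':
        p,o=pose; T=np.eye(4); T[:3,:3]=R.from_euler('xyz',o).as_matrix(); T[:3,3]=p
        T=T@np.array(c['tool_from_camera']); return T[:3,:3],T[:3,3],K,D   # cam->world
    Rm=cv2.Rodrigues(np.array(c['rvec'],float))[0]; t=np.array(c['tvec'],float).ravel()
    return Rm.T,-Rm.T@t,K,D
def ray(n,uv,pose=None):
    Rm,o,K,D=ext(n,pose); s=cv2.undistortPoints(np.array([[uv]],float),K,D).ravel()
    d=Rm@np.array([s[0],s[1],1]); return o,d/np.linalg.norm(d)
def plane(n,uv,z,pose=None):
    o,d=ray(n,uv,pose); return o+d*(z-o[2])/d[2]
def tri(rays):
    A=np.zeros((3,3));b=np.zeros(3)
    for o,d in rays:
        P=np.eye(3)-np.outer(d,d);A+=P;b+=P@o
    x=np.linalg.solve(A,b); return x,[np.linalg.norm((np.eye(3)-np.outer(d,d))@(x-o)) for o,d in rays]
def proj(n,X,pose=None):
    Rm,o,K,D=ext(n,pose); return cv2.projectPoints(np.atleast_2d(X).astype(float),cv2.Rodrigues(Rm.T)[0],-Rm.T@o,K,D)[0].reshape(-1,2)
def snap(n,f):
    pose=(np.array(bot.get_ee_pos()),np.array(bot.get_orientation()))
    im=bot.get_image(n); cv2.imwrite(f'pics/{f}.png',im[:,:,::-1]); return im,pose
E
python3 - <<'E'
from h import *
for n in('side','top'):
    snap(n,n+'0'); r=ext(n); print(n,r[1],r[0][:,2],r[2][0,0],r[3][0])
print(bot.get_orientation(), bot.get_calibration('wrist'))
E
```

```text
side [0.37252927 1.08171649 0.68030438] [ 0.18110139 -0.85620191 -0.48386008] 421.4503833881209 -0.056070804572031244
top [0.44738958 0.15677158 1.16011977] [ 0.10709235 -0.0052765  -0.99423508] 408.9079172074738 -0.0793434687188453
[-3.13969574e+00 -1.47753944e-04  3.85816110e-01] {'fx': 338.0456598894552, 'fy': 338.0456598894552, 'cx': 279.5322903520714, 'cy': 206.6151117266968, 'k1': 0.024443487156338175, 'tool_from_camera': array([[ 8.24247342e-04, -9.57724939e-01, -2.87684308e-01,
         8.23141526e-02],
       [ 9.99999315e-01,  1.02864610e-03, -5.59339664e-04,
        -1.22924917e-03],
       [ 8.31618886e-04, -2.87683650e-01,  9.57725131e-01,
        -1.62085294e-01],
       [ 0.00000000e+00,  0.00000000e+00,  0.00000000e+00,
         1.00000000e+00]])}
```

View pics/top0.png

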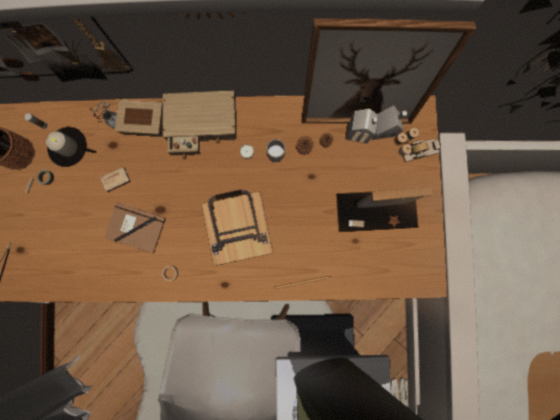

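View pics/side0.png

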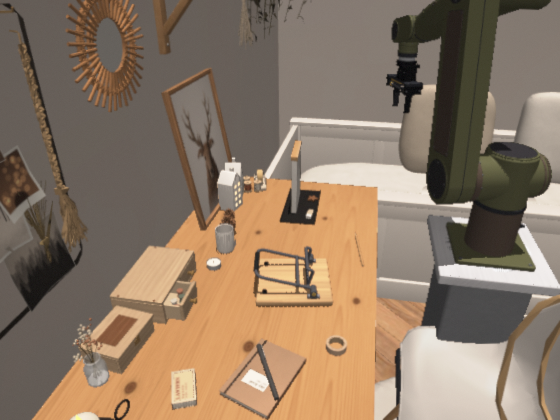

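The top view shows the easel board centred near (238,228), its top bar near (232,194), and the tray near (378,212). The block's brown rail runs from about (374,197) to (430,193). The side view shows the rail at (296,150) and the top bar at about (308,258). Next I'll take closer wrist views.

```bash
python3 - <<'E'
from h import *
print('board',plane('top',(238,228),.017)); 
for uv in((374,197),(430,193)): print('rail',plane('top',uv,.199))
for uv in((338,193),(416,193),(418,229),(338,232)): print('tray',plane('top',uv,.009))
a=plane('top',(238,228),.017); b=plane('top',(402,195),.199)
import sys
t0=bot.get_time_s()
for i,(p) in enumerate([(b[0]-.02,b[1]+.0,.36),(b[0]-.09,b[1]+.08,.36),(a[0]+.02,a[1]-.05,.30),(a[0]-.04,a[1]+.06,.30)]):
    bot.move_to(p,[np.pi,0,0]); im,pose=snap('wrist',f'w{i}'); np.save(f'pics/w{i}.npy',np.array(pose)); print(pose)
print(bot.get_time_s()-t0,bot.get_time_s())
c=[cv2.imread(f'pics/w{i}.png') for i in range(4)]
m=np.vstack([np.hstack(c[:2]),np.hstack(c[2:])]); cv2.imwrite('pics/w.png',cv2.resize(m,(800,600),interpolation=cv2.INTER_AREA))
E
```

```text
board [0.5146752  0.25778849 0.017     ]
rail [ 0.57348243 -0.08229716  0.199     ]
rail [ 0.5816162  -0.21912505  0.199     ]
tray [ 0.61114128 -0.02656429  0.009     ]
tray [ 0.60858881 -0.2522235   0.009     ]
tray [ 0.50507413 -0.25286939  0.009     ]
tray [ 0.50009613 -0.02330775  0.009     ]
(array([ 0.55729804, -0.15094679,  0.35959674]), array([-3.14157750e+00,  6.68445501e-04, -9.49817662e-04]))
(array([ 0.48732555, -0.07037428,  0.36028412]), array([ 3.14098389e+00, -1.08726788e-03,  7.16658969e-05]))
(array([0.53525948, 0.20685691, 0.30020217]), array([ 3.14112554e+00, -3.34707018e-04, -1.15363874e-03]))
(array([0.47493668, 0.31735066, 0.30057201]), array([ 3.14153481e+00, -1.19395857e-03, -1.73610918e-04]))
4.425000000000001 4.525
```

View pics/w.png

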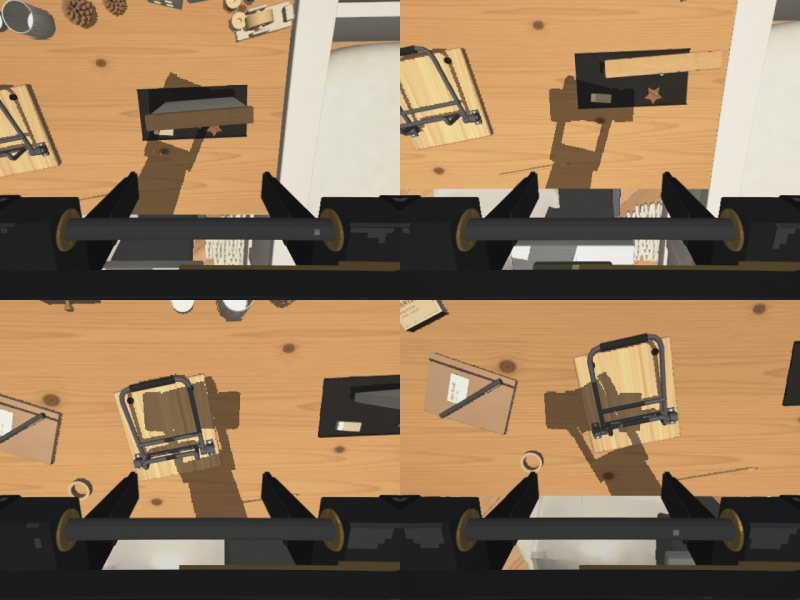

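The mosaic shows the rail at about (145–253,115) in w0 and (605–720,65) in w1. It also shows the easel with its top bar and hinge in w2 and w3, and I'll zoom in on those.

```bash
python3 - <<'E'
import cv2,numpy as np
def cr(i,x,y,w,h,s): 
    return cv2.resize(cv2.imread(f'pics/w{i}.png')[y:y+h,x:x+w],None,fx=s,fy=s,interpolation=cv2.INTER_CUBIC)
cv2.imwrite('pics/easel.png',np.hstack([cr(2,150,90,160,200,2.5),cr(3,244,35,160,200,2.5)]))
cv2.imwrite('pics/block.png',np.vstack([cr(0,180,100,240,100,2.9),cr(1,230,60,240,100,2.9)]))
E
```

```text
(no output)
```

View pics/easel.png

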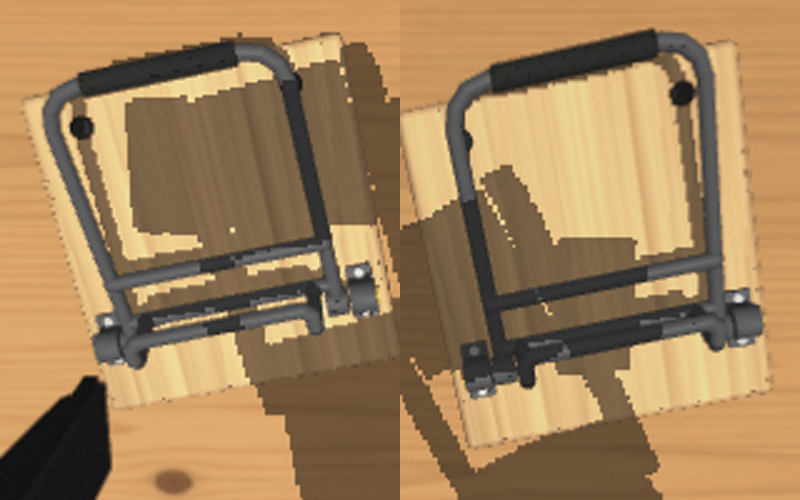

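View pics/block.png

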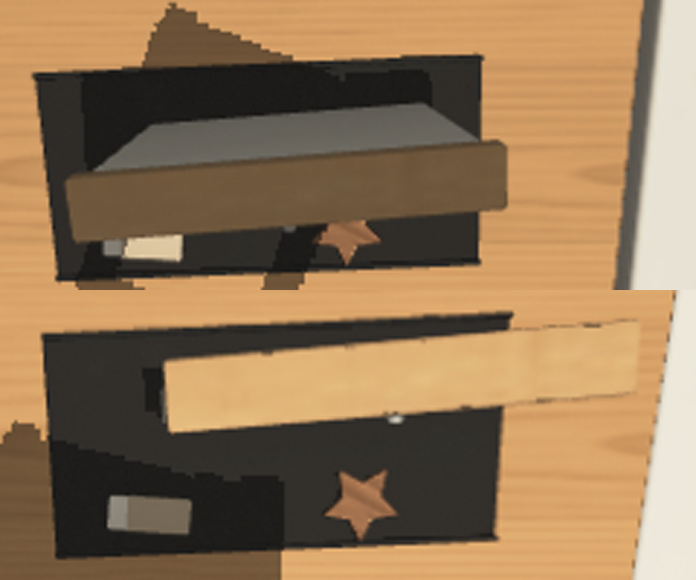

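In the easel crop, the sleeve ends are at (80,84)/(238,53) on the left and (492,78)/(656,42) on the right. The hinge barrels are at (108,347)/(362,295) and (481,375)/(742,322). The rail's top corners are clear in both block crops. I'll triangulate these points.

```bash
cat > m.py <<'E'
from h import *
P=[tuple(np.load(f'pics/w{i}.npy')) for i in range(4)]
def T(i,j,a,b):
    return tri([ray('wrist',a,P[i]),ray('wrist',b,P[j])])
E2=lambda a,b:T(2,3,(150+a[0]/2.5,90+a[1]/2.5),(244+b[0]/2.5,35+b[1]/2.5))
B2=lambda a,b:T(0,1,(180+a[0]/2.9,100+a[1]/2.9),(230+b[0]/2.9,60+b[1]/2.9))
pts={}
for n,a,b in [('barL',(80,84),(92,78)),('barR',(238,53),(256,42)),('hL',(108,347),(81,375)),('hR',(362,295),(342,322)),('RR',(341,33),(335,40)),('FL',(116,408),(70,447))]:
    pts[n],e=E2(a,b); print(n,pts[n].round(4),np.round(e,4))
for n,a,b in [('TL',(67,180),(163,70)),('TR',(507,145),(638,31)),('BR',(505,208),(635,100)),('BL',(77,241),(170,142)),('trayBL',(58,280),(57,267)),('trayBR',(480,264),(495,248)),('trayTL',(36,75),(43,45)),('trayTR',(481,56),(511,24))]:
    pts[n],e=B2(a,b); print(n,pts[n].round(4),np.round(e,4))
E
cat > /dev/null; python3 - <<'E'
from m import *
p=pts
c=(p['RR']+p['FL'])/2; h=(p['hL']+p['hR'])/2; b=(p['barL']+p['barR'])/2
ang=lambda a,b:np.degrees(np.arctan2(b[0]-a[0],-(b[1]-a[1])))  # yaw of normal, L->R dir is -y
print('board c',c,'hinge',h,'bar',b, 'bar len',np.linalg.norm(p['barL']-p['barR']),'arm',np.linalg.norm(b-h),'hinge-c',np.linalg.norm((h-c)[:2]))
for k in(('barL','barR'),('hL','hR'),('TL','TR'),('BL','BR'),('trayTL','trayTR'),('trayBL','trayBR')): print(k,ang(p[k[0]],p[k[1]]),np.linalg.norm(p[k[0]]-p[k[1]]))
print('dir h->bar',np.degrees(np.arctan2(*(b-h)[[1,0]])),'q',np.arctan2(b[2]-h[2],np.linalg.norm((b-h)[:2])))
d=p['RR']-p['FL'];print('diag yaw',np.degrees(np.arctan2(d[1],d[0]))+np.degrees(np.arctan2(180,170)),np.degrees(np.arctan2(d[1],d[0]))+np.degrees(np.arctan2(170,180)),np.linalg.norm(d[:2]))
print('rail c',sum(p[k] for k in('TL','TR','BL','BR'))/4,[np.linalg.norm(p['TL']-p['BL']),np.linalg.norm(p['TR']-p['BR'])])
s=cv2.imread('pics/side0.png')[120:320,200:360];cv2.imwrite('pics/sc.png',cv2.resize(s,None,fx=3,fy=3,interpolation=cv2.INTER_CUBIC))
E
```

```text
barL [0.5966 0.3179 0.0707] [0.0002 0.0002]
barR [0.6106 0.2473 0.0662] [0.0004 0.0004]
hL [0.459  0.3232 0.0396] [0.0003 0.0003]
hR [0.4838 0.1878 0.0258] [0.0001 0.0001]
RR [0.619  0.1997 0.0128] [0. 0.]
FL [0.4101 0.3296 0.0094] [0. 0.]
TL [ 0.5866 -0.0752  0.1968] [0.0006 0.0006]
TR [ 0.5977 -0.2212  0.1954] [0.0003 0.0003]
BR [ 0.5775 -0.2209  0.2005] [0.0002 0.0002]
BL [ 0.5654 -0.0773  0.1961] [0.0002 0.0002]
trayBL [ 0.5006 -0.0235  0.0061] [0.0003 0.0003]
trayBR [ 0.5098 -0.2522  0.0055] [0.0009 0.0009]
trayTL [ 0.6089 -0.0193  0.0043] [0.0004 0.0004]
trayTR [ 0.6182 -0.2467  0.0078] [0.0002 0.0002]
board c [0.5145655  0.26469225 0.01109543] hinge [0.47140459 0.25551904 0.03266787] bar [0.60355435 0.28257763 0.06844665] bar len 0.0720786947520082 arm 0.1395559008505469 hinge-c 0.04412495884082524
('barL', 'barR') 11.224546774076837 0.0720786947520082
('hL', 'hR') 10.402409168186006 0.1383112828709782
('TL', 'TR') 4.351421061575443 0.1464529491597544
('BL', 'BR') 4.841806274883129 0.14411420894945287
('trayTL', 'trayTR') 2.3265277632897114 0.22758859571240359
('trayBL', 'trayBR') 2.326056282143937 0.22884123358226685
dir h->bar 11.57176524755282 q 0.2592709872739344
diag yaw 14.752609922947627 11.479455839714198 0.24594711411680867
rail c [ 0.58179974 -0.14865429  0.1971963 ] [np.float64(0.021305809785540437), np.float64(0.02079840660573026)]
```

View pics/sc.png

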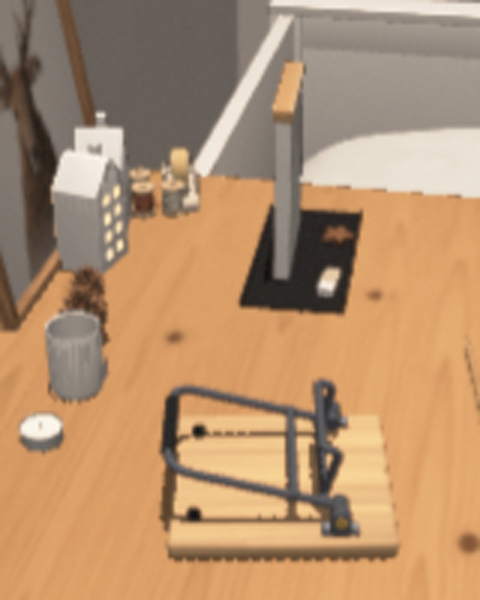

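All the measurements agree with the text: sleeve 72 mm, arm 140 mm, hinge 44 mm from the board's centre, rail top at about 0.197, tray at about 0.006. Easel yaw is about 11.3°, q about 0.27 and block yaw about 4.6°. I'll open the easel by holding the bar and following the arc.

```bash
cat >> h.py <<'E'
YE=np.radians(11.3); H=np.array([.4714,.2555,.031])
Re=R.from_euler('z',YE)
def eul(Rm): return Rm.as_euler('xyz')
def bar(q,r=.14): return H+Re.apply([r*np.cos(q),0,r*np.sin(q)])
def tool(lean,s):   # tool down, closing along easel x, leaning back by lean; s=+1/-1 selects half turn
    return Re*R.from_euler('y',-lean)*R.from_euler('z',s*np.pi/2)*R.from_euler('x',np.pi)
def tcp(g,Rt,d=.011): return g+Rt.apply([0,0,d])
E
python3 - <<'E'
from h import *
q0=.27
for s in(1,-1):
    print(s,[None if (j:=bot.ik(tcp(bar(q),tool(q-q0,s)),eul(tool(q-q0,s)))) is None else np.round(j,2) for q in np.linspace(q0,1.1,4)])
E
```

```text
1 [array([ 0.36,  0.3 ,  1.73, -0.  ,  1.1 ,  0.16]), array([ 0.38,  0.1 ,  1.93, -0.07,  0.85,  0.22]), array([ 0.42, -0.1 ,  2.12, -0.21,  0.58,  0.36]), array([ 0.46, -0.28,  2.32, -0.62,  0.34,  0.77])]
-1 [None, None, array([ 0.42, -0.1 ,  2.12, -0.21,  0.58, -2.78]), array([ 0.46, -0.28,  2.32, -0.62,  0.34, -2.37])]
```

```bash
python3 - <<'E'
from h import *
q0=.27; L=lambda q:.55*(q-q0)
t=tool(0,1); p=tcp(bar(q0),t)
bot.command_gripper(.045,15)
bot.move_to(p+[0,0,.1],eul(t)); bot.move_linear(p,vel=.1)
print('above',bot.get_ee_pos()-p,bot.get_ft_force()); f0=np.array(bot.get_ft_force())
bot.command_gripper(0,20); print('w',bot.get_width(),bot.get_grip_force())
for q in np.append(np.linspace(q0,1.07,9)[1:],1.095):
    t=tool(L(q),1); s=bot.move_linear(tcp(bar(q),t),eul(t),vel=.08,threshold=45)
    print(round(q,2),s,np.round(np.array(bot.get_ft_force())-f0,1),round(bot.get_width(),4))
    if s: break
print(bot.get_time_s())
snap('side','s1')
E
```

```text
above [0.00075383 0.00027327 0.00106233] [-0.12971626  0.1675198  -0.22347678]
w 0.011114181570550578 19.99986469745636
0.37 False [-2.  -0.9  0.9] 0.0116
0.47 False [-2.1  0.1  0.8] 0.0114
0.57 False [-2.6 -1.   0.8] 0.0109
0.67 False [-2.  -0.4  0.8] 0.0113
0.77 False [-1.1 -1.2  0.7] 0.0113
0.87 False [-1.  -1.4  2.3] 0.0115
0.97 False [-0.6 -1.7  2.7] 0.0115
1.07 False [ 0.6 -1.7  4.1] 0.0113
1.1 False [ 3.9 -1.5  2.2] 0.0117
11.8083
```

```bash
python3 - <<'E'
from h import *
bot.command_gripper(.05)
t=R.from_euler('xyz',bot.get_orientation()); p=np.array(bot.get_ee_pos())
bot.move_linear(p+t.apply([0,0,-.11]),vel=.15)
im=[]
for i,(x,o) in enumerate([((.50,.20,.34),[np.pi,0,0]),((.45,.31,.34),[np.pi,0,0]),((.33,-.13,.26),[np.pi,-.6,0])]):
    bot.move_to(x,o); a,pose=snap('wrist',f'v{i}'); np.save(f'pics/v{i}.npy',np.array(pose)); im.append(a)
sd,_=snap('side','s2')
print(bot.get_time_s(),[tuple(proj('wrist',bar(1.08),np.load(f'pics/v{i}.npy'))[0].round()) for i in(0,1)])
m=np.vstack([np.hstack(im[:2]),np.hstack([im[2],sd])]); cv2.imwrite('pics/v.png',cv2.resize(m,(800,600),interpolation=cv2.INTER_AREA)[:,:,::-1])
E
```

```text
Traceback (most recent call last):
plant.Unreachable: the arm cannot take that pose within its joint ranges
```

```bash
python3 - <<'E'
from h import *
for x,a in [((.36,-.13,.22),-.4),((.4,-.13,.26),-.4),((.4,-.13,.3),-.5),((.36,-.13,.22),-.2),((.4,-.13,.26),-.2)]:
    if bot.ik(x,[np.pi,a,0]) is None: continue
    bot.move_to(x,[np.pi,a,0]); a_,pose=snap('wrist','v2'); print(x,a,proj('wrist',[[.57,-.15,.1]],pose)); break
sd,_=snap('side','s2')
print(bot.get_time_s(),[tuple(proj('wrist',bar(1.08),np.load(f'pics/v{i}.npy'))[0].round()) for i in(0,1)])
im=[cv2.imread(f'pics/{k}.png') for k in('v0','v1','v2','s2')]
m=np.vstack([np.hstack(im[:2]),np.hstack(im[2:])]); cv2.imwrite('pics/v.png',cv2.resize(m,(800,600),interpolation=cv2.INTER_AREA))
E
```

```text
(0.36, -0.13, 0.22) -0.4 [[302.745059   33.4451126]]
17.4083 [(np.float64(214.0), np.float64(151.0)), (np.float64(325.0), np.float64(100.0))]
```

View pics/v.png

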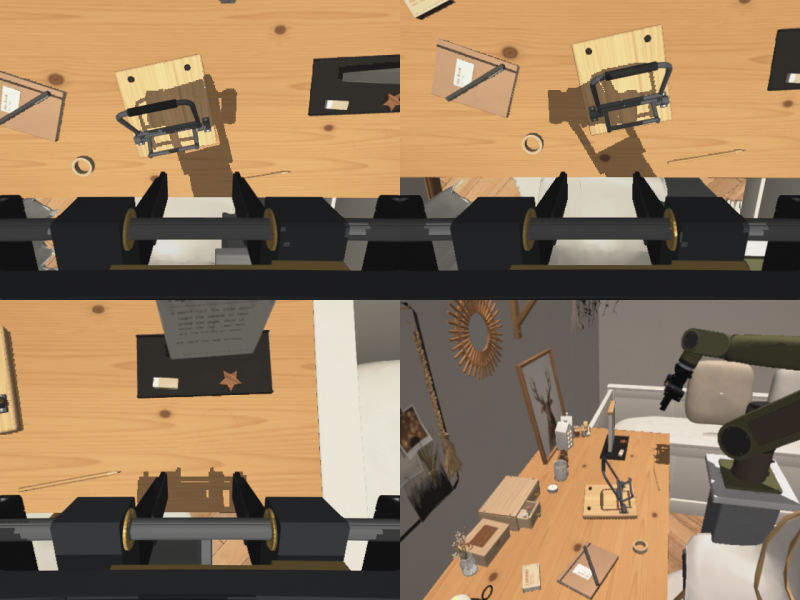

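The views show the backrest open, with the bar at the predicted pixels for q = 1.08, and printed pages on the robot's side of the block. So the block already faces the right way. I'll check reach for gripping and for the 28° lean.

```bash
cat >> h.py <<'E'
YB=np.radians(4.6); C=np.array([.5818,-.1487,.199])
def gtool(s): return R.from_euler('z',YB+s*np.pi/2)*R.from_euler('x',np.pi)
QS=1.08; u=Re.apply([np.cos(QS),0,np.sin(QS)]); n=Re.apply([-np.sin(QS),0,np.cos(QS)])
L0=H+.016*u+.006*n; HG=.181
def place(up,gap,lean=np.pi/2-QS,s=1):  # tool pose: underside 'up' above ledge, back 'gap' off rest plane
    t=tool(-lean,s); return tcp(L0+u*(HG+up)+n*(.011+gap),t),t
E
python3 - <<'E'
from h import *
f=lambda p,t:None if (j:=bot.ik(p,eul(t))) is None else np.round(j,2)
for s in(1,-1):
    g=gtool(s)
    print(s,'g',f(tcp(C-[0,0,.014],g),g),f(tcp(C+[0,0,.1],g),g))
    for l in(np.pi/2-QS,.4,.3):
        print(s,l,f(*place(0,.004,l,s)),f(*place(.1,.004,l,s)))
E
```

```text
1 g [-0.34  0.05  1.81  0.    1.28 -0.42] [-0.34 -0.02  1.69  0.    1.47 -0.42]
1 0.4907963267948965 [0.34 0.33 1.49 0.07 1.8  0.14] [0.33 0.39 1.28 0.07 1.96 0.15]
1 0.4 [0.35 0.28 1.54 0.06 1.72 0.15] [0.34 0.33 1.33 0.06 1.88 0.15]
1 0.3 [0.35 0.22 1.59 0.05 1.62 0.15] [0.34 0.27 1.38 0.04 1.78 0.15]
-1 g [-0.34  0.05  1.81 -0.    1.28  2.72] [-0.34 -0.02  1.69 -0.    1.47  2.72]
-1 0.4907963267948965 None None
-1 0.4 None None
-1 0.3 None None
```

```bash
python3 - <<'E'
from h import *
g=gtool(1); p=tcp(C-[0,0,.014],g)
bot.command_gripper(.06,25)
bot.move_to(p+[0,0,.08],eul(g)); bot.move_linear(p,vel=.12)
print(bot.get_ee_pos()-p,bot.get_ft_force())
bot.command_gripper(0,25); print('w',bot.get_width(),bot.get_grip_force(),bot.get_ft_force())
bot.move_linear(p+[0,0,.015],vel=.05); bot.move_linear(p+[0,0,.14],vel=.15)
print('lift',bot.get_width(),bot.get_ft_force())
a=place(.10,.02,.25); a[0][2]=p[2]+.12
bot.move_to(a[0],eul(a[1]))
a=place(.10,.02); bot.move_linear(a[0],eul(a[1]),vel=.1)
bot.dwell(.3);print(bot.get_ee_pos()-a[0],bot.get_width(),bot.get_ft_force(),bot.get_time_s())
im,_=snap('side','s3'); t,_=snap('top','t3')
cv2.imwrite('pics/c3.png',np.hstack([cv2.resize(im[100:340,200:440],(400,400)),cv2.resize(t[100:280,160:340],(400,400))])[:,:,::-1])
E
```

```text
[ 0.00044623 -0.00024276  0.00098345] [ 0.05578058  0.71823195 -0.28462225]
w 0.021787154703044886 24.997678399086 [0.05653449 0.13830676 0.00586266]
lift 0.02153879625771527 [-0.26048007  0.10462646 -1.23835976]
[ 0.00188015  0.00129773 -0.00180667] 0.029904426461113028 [ 4.38941385  0.73401063 -5.34138688] 24.2417
```

View pics/c3.png

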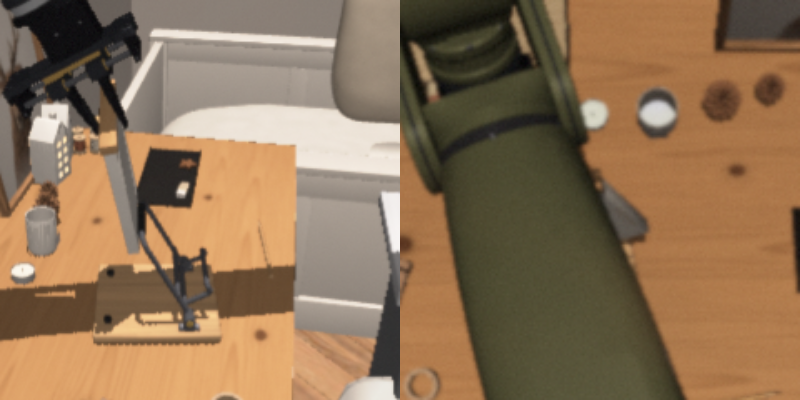

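The picture shows that the block came in behind the top bar: its bottom is at (130,250) and the bar at (140,207). It pressed on the bar and twisted in the grip, width 30 mm. I'll back off, lift clear and look at how it sits in the grip.

```bash
python3 - <<'E'
from h import *
p=np.array(bot.get_ee_pos())
p1=p+Re.apply([.03,0,.01]); bot.move_linear(p1,vel=.08); print(bot.get_width(),bot.get_ft_force(),bot.get_grip_force())
bot.move_linear(p1+[0,0,.13],vel=.15); bot.dwell(.3)
print(bot.get_ee_pos(),bot.get_width(),bot.get_ft_force(),bot.get_grip_force(),bot.get_time_s())
im,_=snap('side','s4')
cv2.imwrite('pics/c4.png',cv2.resize(im[20:320,180:480],(600,600),interpolation=cv2.INTER_CUBIC)[:,:,::-1])
E
```

```text
0.02555615418508036 [ 2.81361875  0.2839448  -2.50596706] 24.297260250896215
[0.6027693  0.28267687 0.43810026] 0.021968604672247313 [ 0.7144995  -0.38817839 -1.72903386] 24.997008740901947 26.225
```

View pics/c4.png

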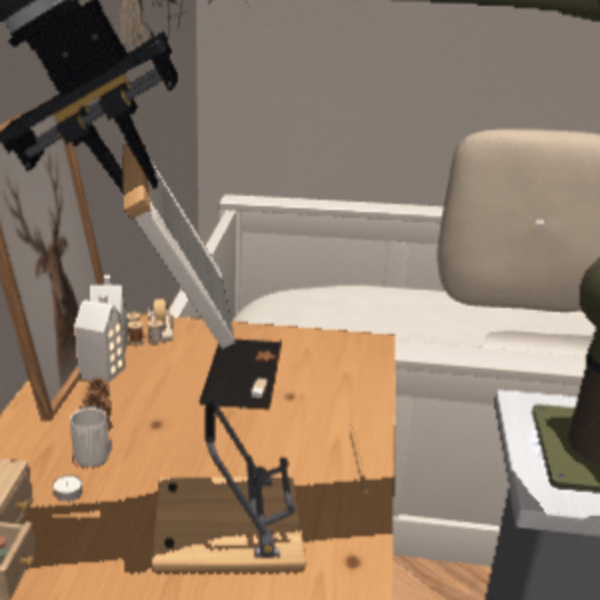

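The block is flat in the grip again, width 22 mm, and clear of the bar. I'll compare projected block corners and bar ends with the picture to check for slip.

```bash
python3 - <<'E'
from h import *
p=np.array(bot.get_ee_pos()); t=R.from_euler('xyz',bot.get_orientation())
# block axes: z=-tool z, x(back)=+tool y, y=tool x
print(Re.inv().apply(t.as_matrix().T).round(2))
zb=-t.apply([0,0,1]); xb=t.apply([0,1,0]); yb=np.cross(zb,xb)
g=p-t.apply([0,0,.011]); b=g-zb*HG
for nm,X in dict(nbf=b+.073*yb-.011*xb,nbb=b+.073*yb+.011*xb,fbf=b-.073*yb-.011*xb,ntf=b+.073*yb-.011*xb+.195*zb,ntb=b+.073*yb+.011*xb+.195*zb,bL=bar(1.08)+Re.apply([0,.036,0]),bR=bar(1.08)-Re.apply([0,.036,0])).items():
    print(nm,((proj('side',X)[0]-[180,20])*2).round(1))
im=cv2.imread('pics/s4.png')
cv2.imwrite('pics/c5.png',np.hstack([cv2.resize(im[100:200,225:325],(400,400),interpolation=cv2.INTER_CUBIC),cv2.resize(im[210:310,240:340],(400,400),interpolation=cv2.INTER_CUBIC)]))
E
```

```text
[[-0.    1.   -0.  ]
 [ 0.88 -0.   -0.47]
 [-0.47 -0.   -0.88]]
nbf [229.6 345.1]
nbb [210.4 354.3]
fbf [226.6 287.7]
ntf [130.  177.7]
ntb [109.4 189. ]
bL [208.5 440. ]
bR [208.4 406.8]
```

View pics/c5.png

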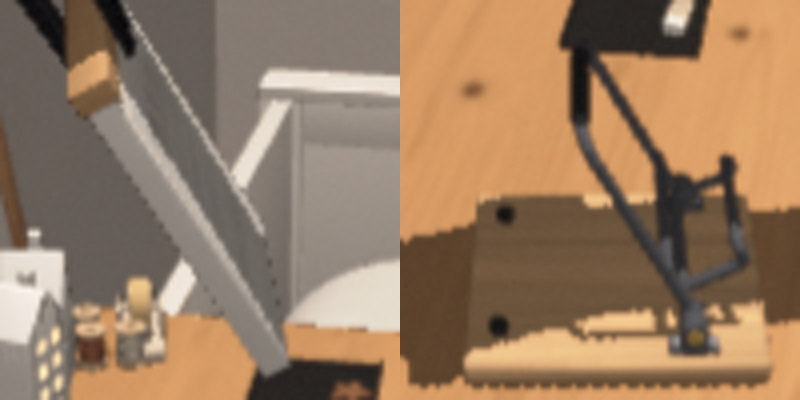

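The bar matches its prediction to within 1 px, so the backrest is still fully open. The block outline seems shifted about 8 mm forward of prediction, with near-end corners at (290,362) and (262,376) in this 4x crop. I'll check that numerically on the block's edge.

```bash
python3 - <<'E'
from h import *
p=np.array(bot.get_ee_pos()); t=R.from_euler('xyz',bot.get_orientation())
zb=-t.apply([0,0,1]); xb=t.apply([0,1,0]); yb=np.cross(zb,xb)
b=p-t.apply([0,0,.011])-zb*HG
s4=cv2.imread('pics/s4.png').astype(int); s0=cv2.imread('pics/s0.png') if False else cv2.imread('pics/side0.png').astype(int)
def show(im,b,xb,yb,zb,fr):
  for f in fr:
    l=proj('side',b+.073*yb+.011*xb+f*zb)[0]; r=proj('side',b+.073*yb-.011*xb+f*zb)[0]; v=int(round((l[1]+r[1])/2))
    k=lambda c:c[0]+(v-c[1])*0
    # predicted columns at row v of both edges
    e=lambda off:(lambda A,B:A[0]+(v-A[1])*(B[0]-A[0])/(B[1]-A[1]))(proj('side',b+.073*yb+off*xb)[0],proj('side',b+.073*yb+off*xb+.195*zb)[0])
    c0=int((l[0]+r[0])/2)-14
    print('row',v,'pred',round(e(.011),1),round(e(-.011),1),'from',c0,' '.join(f'{a}' for a in im[v,c0:c0+32].mean(1).astype(int)))
show(s4,b,xb,yb,zb,[.02,.06,.10,.14])
Rb=R.from_euler('z',YB); ax=Rb.as_matrix().T
show(s0,np.array([C[0],C[1],.004]),ax[0],ax[1],ax[2],[.02,.1,.16])
for f in(0,1): # column profile near bottom corner of s4 along centre of near strip
  for z in np.arange(-.02,.03,.003) if f==0 else np.arange(.16,.23,.004):
    q=proj('side',b+.073*yb+z*zb-.008*xb)[0]; print(round(z,3),q.round(1),s4[int(round(q[1])),int(round(q[0]))][::-1],end='; ')
E
```

```text
row 187 pred 279.0 291.5 from 271 156 157 156 156 156 156 157 157 155 157 157 158 158 156 152 142 125 124 125 126 126 127 127 132 142 127 149 152 154 152 152 153
row 171 pred 269.2 282.0 from 261 188 162 98 93 109 167 222 229 228 229 230 219 162 134 128 120 129 129 130 130 129 131 136 150 162 162 111 100 102 101 101 98
row 154 pred 258.8 271.9 from 251 94 94 93 94 94 94 93 94 94 94 94 92 97 116 128 131 132 131 132 133 136 145 163 178 176 135 106 99 98 99 101 100
row 137 pred 248.4 261.7 from 240 95 94 94 93 94 93 93 93 95 94 93 93 89 121 134 136 136 137 137 138 142 153 189 183 176 159 105 97 99 96 99 99
row 208 pred 289.7 296.6 from 279 160 161 160 156 115 47 36 39 36 27 18 42 96 129 133 133 131 101 60 40 38 39 38 38 38 38 37 39 40 47 65 64
row 185 pred 289.8 296.8 from 279 159 158 159 160 159 159 159 158 159 160 162 158 143 139 140 140 140 133 105 102 105 127 153 154 156 155 157 158 159 159 158 159
row 168 pred 289.8 297.0 from 279 130 130 128 127 126 125 121 121 119 118 116 116 119 139 143 143 145 138 102 98 92 89 130 136 138 137 137 137 137 141 151 166
-0.02 [298.1 200.9] [39 35 3
[... 446 characters left out ...]
 [288.3 184.5] [133 125 119]; 0.025 [287.6 183.4] [134 126 118]; 0.028 [286.9 182.2] [133 127 118]; 0.16 [253.3 125.9] [142 133 124]; 0.164 [252.2 124. ] [112  85  60]; 0.168 [251.1 122.2] [118  90  61]; 0.172 [250.  120.4] [153 116  78]; 0.176 [248.9 118.5] [219 167 115]; 0.18 [247.8 116.7] [218 165 111]; 0.184 [246.7 114.8] [212 159 108]; 0.188 [245.5 112.9] [110  83  57]; 0.192 [244.4 111.1] [106  79  55]; 0.196 [243.3 109.2] [101  75  51]; 0.2 [242.2 107.3] [96 72 50]; 0.204 [241.  105.4] [73 55 39]; 0.208 [239.9 103.5] [88 80 73]; 0.212 [238.7 101.6] [52 47 44]; 0.216 [237.6  99.6] [88 82 76]; 0.22 [236.4  97.7] [37 34 33]; 0.224 [235.3  95.8] [56 51 48]; 0.228 [234.1  93.8] [58 53 50];
```

The numbers show what happened. The block's front edge is where predicted at the rail, and the underside has not slid. The bump spun it in its own plane by about −0.08 rad, with the −y bottom corner high by about 12 mm. I'll counter-rotate the tool by that much, cross above the bar this time, and lower onto the ledge with a force stop.

```bash
cat >> h.py <<'E'
def place2(up,gap,phi,lean=np.pi/2-QS):
    t=tool(-lean,1); xb=t.apply([0,1,0]); t2=R.from_rotvec(phi*xb)*t
    return tcp(L0+u*(HG+up)+n*(.011+gap),t2),eul(t2)
E
python3 - <<'E'
from h import *
phi=.08
a=place2(.2,.003,phi); bot.move_linear(*a,vel=.1)
a=place2(.04,.003,phi); print(bot.move_linear(*a,vel=.12,threshold=12)); bot.dwell(.3)
f=np.array(bot.get_ft_force()); print(bot.get_ee_pos()-a[0],f,bot.get_width(),bot.get_time_s())
im,_=snap('side','s5')
# measured: bottom front near/far corners predicted
print(proj('side',[L0+u*.04+n*.025+Re.apply([0,y,0]) for y in(.073,-.073)]).round(1))
E
```

```text
False
[1.91230650e-04 1.71776418e-05 2.08919123e-04] [ 0.42435481  0.21087348 -1.21875173] 0.02186120902422639 28.8583
[[314.2 271.1]
 [310.6 235.7]]
```

```bash
python3 - <<'E'
from h import *
s=cv2.GaussianBlur(cv2.imread('pics/s5.png'),(0,0),.6).mean(2); s1=cv2.imread('pics/s2.png').mean(2)
def row(P,im): 
    q=proj('side',P).astype(np.float32); return cv2.remap(im.astype(np.float32),q[:,0].reshape(1,-1),q[:,1].reshape(1,-1),1).ravel().astype(int)
z=np.arange(-.02,.0301,.004); print(z.round(3))
for y in(-.06,-.03,0,.03,.06): print('front y',y,row([L0+u*(.04+k)+n*.025+Re.apply([0,y,0]) for k in z],s),row([L0+u*(.04+k)+n*.025+Re.apply([0,y,0]) for k in z],s1))
print('near end',row([L0+u*(.04+k)+n*.02+Re.apply([0,.073,0]) for k in z],s))
w=np.arange(-.02,.021,.004)
for k in(.03,.08,.13): print('y-edge far',k,row([L0+u*(.04+k)+n*.025+Re.apply([0,-.073+d,0]) for d in w],s))
w=np.arange(-.03,.031,.004)
for k in(.03,.08,.13): print('near thick, n=',k,row([L0+u*(.04+k)+n*(.011+d)+Re.apply([0,.073,0]) for d in w],s))
E
```

```text
[-0.02  -0.016 -0.012 -0.008 -0.004  0.     0.004  0.008  0.012  0.016
  0.02   0.024  0.028]
front y -0.06 [168 169 170 170 166 159 149 137 123 113 109 108 107] [162 162 163 164 163 161 161 161 162 162 160 158 155]
front y -0.03 [169 169 168 167 162 151 139 125 115 109 107 107 107] [162 162 162 162 163 163 162 162 161 162 162 161 162]
front y 0 [103  85  70 111 148 140 128 117 110 108 107 108 108] [174 102  82 120 151 157 161 162 163 162 162 163 162]
front y 0.03 [ 94  94  97 104 123 160 169 173 174 175 177 180 177] [175 195 185 129  89  95  65  76  83  91 104 142 153]
front y 0.06 [ 90  91  89  90 111 135 146 153 155 157 160 160 162] [176 185 189 186 183 140 145 150  99  71  71  86  88]
near end [ 87  90  92  91  89  88 102 126 132 134 134 134 134]
y-edge far 0.03 [ 54  76 103 123 125 119 114 110 108 107 107]
y-edge far 0.08 [ 43  46  51  60  72  82  91  98 103 105 106]
y-edge far 0.13 [161 158 151 142 130 115 103  96  95  99 101]
near thick, n= 0.03 [ 86  88  89  87  68  59  71  88 106 132 135 139 162 184 158  87]
near thick, n= 0.08 [161 162 166 164 112  62 121 158 143 140 143 155 182 189 173 118]
near thick, n= 0.13 [164 163 163 164 163 163 162 150 142 144 153 179 188 183 164 112]
```

There is no contact yet. A single side view is ambiguous about small tilts, so I'll let the two ledge wires level it: lower to touch, loosen the grip, press lightly, then ease it back to the bar.

```bash
python3 - <<'E'
from h import *
phi=.08
F=lambda:(np.round(np.array(bot.get_ft_force()),1),np.round(np.array(bot.get_ft_torque()),2))
loc=lambda:np.round([(np.array(bot.get_ee_pos())-place2(0,0,phi)[0])@k*1000 for k in(u,n)],1)
r=bot.move_linear(*place2(.012,.003,phi),vel=.08,threshold=5); bot.dwell(.1); print(r,loc(),*F())
if not r:
    r=bot.move_linear(*place2(-.012,.003,phi),vel=.03,threshold=3); bot.dwell(.2); print('touch',r,loc(),*F())
print(bot.get_width(),bot.get_time_s()); snap('side','s6')
E
```

```text
True [13.   2.8] [ 0.6 -0.7  2. ] [-0.06 -0.29  0.05]
0.021865996225544387 29.375
```

It touched at 13 mm above the ledge, which is the lip's height, so the bottom is still too far forward. I'll lift a little, ease back until the bar is felt, then lower again.

```bash
python3 - <<'E'
from h import *
phi=.08
F=lambda:(np.round(np.array(bot.get_ft_force()),1),np.round(np.array(bot.get_ft_torque()),2))
loc=lambda:np.round([(np.array(bot.get_ee_pos())-place2(0,0,phi)[0])@k*1000 for k in(u,n)],1)
bot.move_linear(*place2(.022,.003,phi),vel=.05); bot.dwell(.2); print('up',loc(),*F())
r=bot.move_linear(*place2(.022,-.010,phi),vel=.03,threshold=2.5); bot.dwell(.2); g=loc()[1]/1000; print('back',r,loc(),*F())
g2=g+(.001 if r else 0)
r=bot.move_linear(*place2(-.010,g2,phi),vel=.04,threshold=4); bot.dwell(.2); print('down',r,loc(),*F(),bot.get_width(),bot.get_time_s())
snap('side','s7')
E
```

```text
up [21.6  3. ] [-0.1 -0.4 -2.1] [ 0.01 -0.53 -0.02]
back True [20.  -0.3] [ 0.   0.5 -1.5] [-0.03 -0.37  0.04]
down True [12.7 -0.1] [ 1.7 -0.8  5.9] [ 0.   -0.17  0.04] 0.02174265577185517 31.0083
```

Again the stop is at lip height. My rest-plane offset of +6 mm may be wrong. In the earlier crop the lip wire's ends are at (326.2,275.5) and (322,250.7) in full-picture pixels, so I can check that against the projection.

```bash
python3 - <<'E'
from h import *
for off in(0,.003,.006): print(off,proj('side',[L0+n*(off-.006)+u*.0115+n*.0345+Re.apply([0,y,0]) for y in(.045,-.045)]).round(1).tolist())
s=cv2.imread('pics/s2.png').mean(2).astype(np.float32)
def row(P): 
    q=proj('side',P).astype(np.float32); return cv2.remap(s,q[:,0].reshape(1,-1),q[:,1].reshape(1,-1),1).ravel().astype(int)
print(u,n)
z=np.arange(.015,.05,.0025); print((z*1e3).round(1))
for y in(-.03,-.015,0,.015,.03):
    print(y,row([H+u*.0275+n*k+Re.apply([0,y,0]) for k in z]))
E
```

```text
0 [[320.2, 271.7], [317.5, 249.6]]
0.003 [[321.4, 271.2], [318.6, 249.1]]
0.006 [[322.5, 270.8], [319.7, 248.7]]
[0.4621915  0.09235498 0.88195781] [-0.86486075 -0.17281623  0.47132836]
[15.  17.5 20.  22.5 25.  27.5 30.  32.5 35.  37.5 40.  42.5 45.  47.5
 50. ]
-0.03 [ 84  87  97 111 121 122 122 127 117 114  86  88  88  83 115]
-0.015 [ 52  64  89 115 129 149 140 129 125 110  89  90 102 121 160]
0 [ 94 129 137 125 138 178 191 190 190 178 110  94 105 139 165]
0.015 [111 126 154 173 183 192 195 196 192 164 113  93 106 140 183]
0.03 [187 187 186 186 183 165  98  87 102 112  93  91 102 139 180]
```

```bash
cat >> h.py <<'E'
def uv2un(uv,y):
    o,d=ray('side',uv); m=Re.apply([0,1,0]); P=o+d*((L0+m*y-o)@m)/(d@m); return np.round([(P-L0)@u*1000,(P-L0)@n*1000],1)
E
python3 - <<'E'
from h import *
for f in('s5','s7'):
    im=cv2.imread(f'pics/{f}.png'); hsv=cv2.cvtColor(im,cv2.COLOR_BGR2HSV).astype(int); g=im.mean(2)
    c=proj('side',L0+u*.1+n*.012+Re.apply([0,.073,0]))[0].round().astype(int); print(f,c,im[c[1],c[0]],hsv[c[1],c[0]])
    m=((abs(g-g[c[1],c[0]])<9)&(hsv[:,:,1]<50)).astype(np.uint8)
    k,lab,st,_=cv2.connectedComponentsWithStats(m,connectivity=4); l=lab[c[1],c[0]]; mm=(lab==l).astype(np.uint8)
    cn=max(cv2.findContours(mm,0,2)[0],key=cv2.contourArea); ap=cv2.approxPolyDP(cn,2.0,True)[:,0]
    print(st[l]); 
    for a in ap: print(a,[uv2un(a,y).tolist() for y in(.065,.073)])
E
```

```text
s5 [297 254] [117 138 165] [ 13  74 165]
[     0      0    560    420 228309]
[0 0] [[794.8, -190.7], [792.6, -186.2]]
[  0 419] [[-28.2, -1082.3], [-21.7, -1068.5]]
[540 419] [[-798.6, 373.6], [-784.1, 372.2]]
[537 414] [[-767.8, 370.1], [-753.7, 368.8]]
[539 405] [[-726.3, 383.6], [-712.6, 382.1]]
[545 419] [[-807.1, 387.3], [-792.5, 385.8]]
[559 419] [[-831.2, 426.0], [-816.3, 424.1]]
[559 305] [[-349.2, 503.9], [-339.4, 501.2]]
[541 311] [[-346.4, 459.7], [-336.6, 457.4]]
[559 302] [[-339.1, 505.6], [-329.4, 502.9]]
[559 290] [[-299.7, 512.4], [-290.4, 509.6]]
[543 290] [[-279.9, 477.3], [-270.8, 474.9]]
[542 287] [[-269.2, 477.0], [-260.2, 474.5]]
[535 290] [[-270.1, 459.9], [-261.1, 457.6]]
[534 287] [[-259.4, 459.7], [-250.6, 457.4]]
[529 289] [[-259.6, 447.6], [-250.7, 445.4]]
[529 286] [[-250.2, 449.5], [-241.5, 447.3]]
[517 285] [[-232.8, 424.5], [-224.2, 422.6]]
[542 283] [[-256.7, 479.4], [-247.8, 476.9]]
[544 287] [[-271.6, 481.3], [-262.6, 478.8]]
[559 288] [[-293.2, 513.5], [-284.0, 510.7]]
[559 283] [[-277.4, 516.3], [-268.3, 513.4]]
[548 263] [[-203.5, 503.7], [-195.2, 501.0]]
[551 260] [[-198.3, 511.7], [-190.0, 508.8]]
[559 261] [[-210.5, 528.0], [-202.2, 525.0]]
[559 235] [[-137.2, 541.1], [-129.6, 537.9]]
[554 234] [[-128.9, 531.4], [-121.4, 528.4]]
[559 232] [[-129.1, 542.5], [-121.6, 539.4]]
[559   0] [[343.3, 637.1], [345.9, 632.9]]
s7 [297 254] [132 141 150] [ 15  31 150]
[278 225  41  54 279]
[279 227] [[175.4, 9.0], [179.7, 11.4]]
[312 276] [[24.1, 12.1], [30.0, 14.5]]
[317 277] [[16.1, 20.9], [22.0, 23.2]]
[287 237] [[144.9, 12.0], [149.5, 14.4]]
[282 225] [[176.8, 17.0], [181.1, 19.4]]
```

The corner check is ambiguous along the side camera's line of sight. The wrist camera looks along the rail's length, so it can tell me directly how the rail sits in the jaws.

```bash
python3 - <<'E'
from h import *
im,pose=snap('wrist','g1'); p,o=pose; t=R.from_euler('xyz',o)
W=lambda x,y,z:p+t.apply([x,y,z])
hsv=cv2.cvtColor(cv2.cvtColor(im,cv2.COLOR_RGB2BGR),cv2.COLOR_BGR2HSV)
for z in(-.025,-.005):
  for x in np.arange(-.1,.1,.008):
    q=proj('wrist',W(x,0,z),pose)[0]; a,b=q.round().astype(int)
    print(round(z,3),round(x,3),(a,b),im[b,a].tolist() if 0<=b<420 and 0<=a<560 else '-', end=' | ')
  print()
for X in((.073,.011,-.025),(.073,-.011,-.025),(-.073,.011,-.025),(-.073,-.011,-.025),(.073,.011,.17),(.073,-.011,.17)): print(X,proj('wrist',W(*X),pose).round(1))
E
```

```text
-0.025 -0.1 (np.int64(278), np.int64(459)) - | -0.025 -0.092 (np.int64(278), np.int64(448)) - | -0.025 -0.084 (np.int64(278), np.int64(436)) - | -0.025 -0.076 (np.int64(278), np.int64(424)) - | -0.025 -0.068 (np.int64(278), np.int64(412)) [33, 33, 34] | -0.025 -0.06 (np.int64(278), np.int64(399)) [32, 34, 34] | -0.025 -0.052 (np.int64(278), np.int64(386)) [32, 33, 34] | -0.025 -0.044 (np.int64(278), np.int64(373)) [97, 81, 47] | -0.025 -0.036 (np.int64(278), np.int64(359)) [138, 110, 77] | -0.025 -0.028 (np.int64(278), np.int64(345)) [137, 106, 74] | -0.025 -0.02 (np.int64(278), np.int64(331)) [69, 69, 68] | -0.025 -0.012 (np.int64(278), np.int64(317)) [68, 68, 67] | -0.025 -0.004 (np.int64(278), np.int64(302)) [144, 115, 82] | -0.025 0.004 (np.int64(278), np.int64(286)) [140, 110, 76] | -0.025 0.012 (np.int64(278), np.int64(270)) [140, 110, 77] | -0.025 0.02 (np.int64(278), np.int64(254)) [140, 110, 77] | -0.025 0.028 (np.int64(278), np.int64(237)) [142, 113, 78] | -0.025 0.036 (np.int64(278), np.int64(219)) [234, 195, 130] | -0.025 0.044 (np.int64(278), np.int64(202)) [233, 194, 13
[... 1423 characters left out ...]
np.int64(206)) [234, 195, 129] | -0.005 0.044 (np.int64(279), np.int64(190)) [234, 194, 129] | -0.005 0.052 (np.int64(279), np.int64(174)) [234, 194, 129] | -0.005 0.06 (np.int64(279), np.int64(157)) [233, 190, 128] | -0.005 0.068 (np.int64(279), np.int64(139)) [233, 190, 128] | -0.005 0.076 (np.int64(279), np.int64(121)) [230, 193, 135] | -0.005 0.084 (np.int64(279), np.int64(102)) [240, 197, 129] | -0.005 0.092 (np.int64(279), np.int64(83)) [240, 200, 129] | 
(0.073, 0.011, -0.025) [[306.2 131.2]]
(0.073, -0.011, -0.025) [[250.7 131.1]]
(-0.073, 0.011, -0.025) [[299.7 419.4]]
(-0.073, -0.011, -0.025) [[257.1 419.4]]
(0.073, 0.011, 0.17) [[290.6 115.9]]
(0.073, -0.011, 0.17) [[267.4 115.8]]
```

```bash
python3 - <<'E'
from h import *
im=cv2.cvtColor(cv2.imread('pics/g1.png'),cv2.COLOR_BGR2RGB)
for r in (225,200,175,150): print(r,' '.join(str(v) for v in im[r,235:325:2].astype(int).sum(1)))
print('col270',' '.join(str(v) for v in im[95:160:2,262].astype(int).sum(1)))
print('col290',' '.join(str(v) for v in im[95:160:2,292].astype(int).sum(1)))
E
```

```text
225 280 288 295 296 299 297 298 289 275 186 196 293 329 331 325 326 327 329 376 327 325 322 323 323 325 326 324 325 325 323 321 322 320 321 148 110 107 105 98 255 316 316 311 308 305
200 302 290 285 296 302 296 302 299 228 189 196 544 585 586 587 583 580 576 571 568 564 558 556 555 556 554 548 544 543 539 538 533 533 515 190 112 110 107 103 157 363 367 368 368 369
175 553 574 570 542 557 575 581 573 338 388 318 574 596 597 597 590 580 570 561 559 561 560 557 552 546 545 541 538 531 532 528 526 522 505 229 203 192 180 347 353 352 353 354 354 354
150 547 562 543 554 572 556 553 577 579 576 570 618 607 598 589 584 583 577 574 568 564 561 557 554 548 547 542 542 542 538 532 529 523 510 244 162 165 341 345 346 348 346 349 349 347
col270 537 539 537 536 536 535 534 532 529 526 527 526 539 549 563 577 578 391 581 592 592 594 593 595 596 596 596 594 595 594 590 589 586
col290 557 556 552 557 562 566 569 572 569 568 567 567 500 569 624 567 346 351 535 539 539 539 538 538 538 538 537 539 541 542 541 541 539
```

```bash
python3 - <<'E'
from h import *
s=cv2.imread('pics/s7.png'); s2=cv2.imread('pics/s2.png')
for nn in(.014,.02):
  for k in np.arange(-.012,.046,.004):
    a,b=proj('side',L0+u*k+n*nn+Re.apply([0,.073,0]))[0].round().astype(int); print(round(k,3),(int(a),int(b)),s[b,a].tolist(),s2[b,a].tolist(),end=' | ')
  print()
g=s.mean(2).astype(int)
for r in range(262,300,3): print(r,' '.join(f'{v:3d}' for v in g[r,292:336]))
E
```

```text
-0.012 (320, 289) [107, 151, 194] [101, 142, 184] | -0.008 (319, 288) [135, 191, 235] [128, 181, 227] | -0.004 (318, 286) [138, 194, 237] [133, 187, 232] | 0.0 (318, 285) [142, 199, 240] [136, 191, 234] | 0.004 (317, 284) [140, 196, 239] [139, 194, 237] | 0.008 (316, 283) [86, 122, 157] [134, 189, 234] | 0.012 (315, 282) [60, 79, 99] [116, 161, 205] | 0.016 (315, 280) [67, 67, 71] [71, 72, 78] | 0.02 (314, 279) [109, 115, 121] [92, 99, 110] | 0.024 (313, 278) [122, 130, 139] [130, 177, 222] | 0.028 (312, 277) [119, 128, 136] [134, 186, 231] | 0.032 (311, 275) [124, 131, 138] [105, 125, 150] | 0.036 (311, 274) [128, 137, 143] [107, 129, 157] | 0.04 (310, 273) [126, 134, 141] [98, 100, 108] | 0.044 (309, 272) [126, 133, 141] [88, 86, 90] | 
-0.012 (322, 288) [81, 113, 146] [75, 106, 137] | -0.008 (321, 287) [65, 91, 116] [61, 86, 110] | -0.004 (321, 285) [64, 89, 114] [61, 85, 108] | 0.0 (320, 284) [74, 104, 134] [70, 99, 126] | 0.004 (319, 283) [102, 144, 187] [103, 146, 188] | 0.008 (318, 282) [72, 102, 132] [125, 177, 225] | 0.012 (318, 281) [63, 86, 110] [131, 183, 230] | 0.016 (31
[... 2030 characters left out ...]
  91  92  91  92  92  92  91  93  91  92  92  92  92  87  68  82  93  98  99  96  88 101 122 162 150 103  98 123 165 182 204 206 206 203 187 160 170 172 172 171
292  89  89  90  89  89  88  89  90  89  89  90  88  88  90  88  89  88  84  65  68  79  95  86  74  88 143 186 191 191 191 190 191 192 192 194 193 194 193 189 177 172 171 173 172
295 120 154 158 159 166 188 190 191 190 189 189 190 189 188 177 124 137 145  71  60  78  86  84  79  79 124 154 162 188 190 190 191 191 190 190 190 191 189 186 171 154 171 173 171
298 196 195 195 194 193 193 194 194 193 193 193 193 192 190 181 135 111 107 101  84  78  79  79  82  95 128 124 123 173 184 185 185 184 184 183 184 183 183 182 178 169 173 173 171
```

The readings now fit one picture: the block has turned in the jaws in its own plane by about −0.2 rad. It is net −0.12 after my correction, with the +y side low and resting on the +y ledge wire. The constant rail width in the wrist view supports this. I'll lift a little, turn by another +0.12 and re-check the rail with the wrist camera.

```bash
cat > nb.py <<'E'
from h import *
def corner(f):
    im=cv2.imread(f'pics/{f}.png'); hsv=cv2.cvtColor(im,cv2.COLOR_BGR2HSV); g=im.mean(2)
    m=((abs(g-134)<11)&(hsv[:,:,1]<45)).astype(np.uint8); m[:150]=0; m[:,:270]=0; m[:,330:]=0
    k,lab,st,_=cv2.connectedComponentsWithStats(m,connectivity=4); l=1+st[1:,4].argmax(); cn=max(cv2.findContours((lab==l).astype(np.uint8),0,2)[0],key=cv2.contourArea)
    print(f,st[l],cv2.approxPolyDP(cn,2.0,True)[:,0].tolist())
def railw(f):
    g=cv2.imread(f'pics/{f}.png').astype(int).sum(2)
    for r in(240,210,180,150,140):
        d=np.abs(np.diff(g[r,235:330]))
        print(r,[(int(i)+235,int(d[i])) for i in np.argsort(-d)[:6]])
E
python3 - <<'E'
from nb import *
railw('g1'); corner('s7')
phi=.20
loc=lambda:np.round([(np.array(bot.get_ee_pos())-place2(0,0,phi)[0])@k*1000 for k in(u,n)],1)
bot.move_linear(*place2(.035,.004,phi),vel=.06); bot.dwell(.2); print(loc(),bot.get_ft_force(),bot.get_ft_torque())
snap('side','s8'); snap('wrist','g2'); corner('s8'); print(bot.get_time_s())
r=bot.move_linear(*place2(-.01,.004,phi),vel=.04,threshold=4); bot.dwell(.2); print('down',r,loc(),bot.get_ft_force(),bot.get_ft_torque())
snap('side','s9'); corner('s9'); print(bot.get_time_s())
print('expected seated near bottom corners',proj('side',[L0+n*k+Re.apply([0,.073,0]) for k in(.010,.025)]).round(1).tolist())
E
```

```text
240 [(312, 256), (256, 171), (302, 156), (251, 102), (250, 81), (257, 58)]
210 [(256, 304), (302, 232), (313, 130), (301, 126), (312, 114), (251, 77)]
180 [(256, 224), (302, 213), (310, 105), (301, 71), (311, 57), (254, 44)]
150 [(302, 249), (256, 136), (307, 89), (255, 88), (308, 87), (303, 76)]
140 [(308, 244), (305, 224), (303, 164), (302, 133), (256, 120), (312, 94)]
s7 [283 235  36  44 221] [[283, 235], [312, 277], [318, 277], [294, 245]]
[34.2  4. ] [-0.19901295  0.00280114 -1.2394975 ] [-0.14200397 -0.54419514  0.01894628]
s8 [274 159  15  20 190] [[286, 159], [276, 166], [276, 177], [285, 178], [284, 173], [288, 164]]
31.9583
down True [7.1 3.8] [ 2.65116985 -0.33089544  4.95277545] [ 0.14046239 -0.12405537 -0.13291196]
s9 [298 155  19  20 130] [[316, 163], [304, 163], [300, 155], [298, 159], [301, 165], [298, 174]]
32.9333
expected seated near bottom corners [[316.1, 285.8], [321.9, 283.4]]
```

Turning by 0.12 lowered the touch height from 13 to 7 mm. That is a 49 mm lever, so the contact is on the +y ledge wire and the tilt is confirmed. I'll keep turning until the touch height stops falling, which is when it's level.

```bash
python3 - <<'E'
from nb import *
top=.0071
for phi in(.26,.30,.34):
    loc=lambda:np.round([(np.array(bot.get_ee_pos())-place2(0,0,phi)[0])@k*1000 for k in(u,n)],1)
    bot.move_linear(*place2(top+.007,.004,phi),vel=.05); bot.dwell(.25); f0,t0=np.array(bot.get_ft_force()),np.array(bot.get_ft_torque())
    r=bot.move_linear(*place2(-.012,.004,phi),vel=.03,threshold=3); bot.dwell(.25)
    print(phi,r,loc(),(np.array(bot.get_ft_force())-f0).round(1),(np.array(bot.get_ft_torque())-t0).round(2),round(bot.get_width(),4),bot.get_time_s())
    top=loc()[0]/1000
_,ps=snap('wrist','g3'); railw('g3'); snap('side','s10')
E
```

```text
0.26 True [10.1  3.7] [2.3 1.1 6.5] [ 0.19  0.38 -0.18] 0.022 34.1167
0.3 True [12.6  3.7] [1.8 1.5 6.4] [ 0.22  0.49 -0.12] 0.0221 35.3417
0.34 True [15.3  3.7] [1.9 1.7 7.8] [ 0.27  0.48 -0.17] 0.0217 36.575
240 [(256, 306), (302, 204), (250, 172), (316, 160), (301, 118), (251, 112)]
210 [(302, 202), (254, 158), (256, 141), (313, 133), (257, 83), (301, 67)]
180 [(302, 223), (313, 83), (257, 52), (304, 36), (303, 32), (255, 29)]
150 [(303, 203), (302, 163), (256, 111), (255, 69), (257, 26), (241, 21)]
140 [(303, 229), (302, 157), (256, 88), (255, 73), (257, 25), (239, 19)]
```

The touch height goes 13 → 7.1 → 10.1 → 12.6 → 15.3 mm as phi goes 0.08 → 0.20 → 0.26 → 0.30 → 0.34. That is a clear V with its minimum near phi = 0.20, so it is level there and the block has slid about 6.5 mm in the grip. I'll seat it at 0.20, loosen the grip to settle it, then lean it back in small steps until the bar is felt.

```bash
cat >> h.py <<'E'
def place3(up,gap,phi,dl):   # as place2 but leaned dl further back about the underside's middle
    p,o=place2(up,gap,phi); B=L0+n*(.011+gap); y=Re.apply([0,1,0]); r=R.from_rotvec(dl*y)
    return B+r.apply(p-B),eul(r*R.from_euler('xyz',o))
E
python3 - <<'E'
from nb import *
phi=.195; g=.003
loc=lambda:np.round([(np.array(bot.get_ee_pos())-place2(0,0,phi)[0])@k*1000 for k in(u,n)],1)
bot.move_linear(*place2(.022,g,phi),vel=.05); bot.move_linear(*place2(.013,g,phi),vel=.05)
r=bot.move_linear(*place2(-.005,g,phi),vel=.03,threshold=3); bot.dwell(.2); U=loc()[0]/1000
print(r,loc(),np.round(bot.get_ft_force(),1))
bot.command_gripper(0,6); bot.dwell(.2); print('loose',np.round(bot.get_ft_force(),1))
bot.move_linear(*place2(U-.002,g,phi),vel=.02); bot.dwell(.2); f0=np.array(bot.get_ft_force()); print('press',loc(),f0.round(1))
for dl in np.arange(.012,.11,.012):
    bot.move_linear(*place3(U-.002,g,phi,dl),vel=.03); bot.dwell(.15)
    f=np.array(bot.get_ft_force()); print(round(dl,3),'n-force',round(f@n,2),'d',round((f-f0)@n,2),f.round(1),round(bot.get_width(),4))
    if (f-f0)@n>1.5: break
print(bot.get_time_s()); snap('side','s11'); snap('wrist','g4'); railw('g4')
E
```

```text
True [6.9 2.6] [2.7 0.7 6.1]
loose [1.9 1.4 4.9]
press [6.6 2.9] [3.1 3.2 6. ]
0.012 n-force -0.99 d -0.6 [3.6 3.6 5.8] 0.0222
0.024 n-force 0.34 d 0.73 [2.3 1.2 5.5] 0.0219
0.036 n-force 0.47 d 0.86 [2.4 1.1 5.8] 0.0222
0.048 n-force 1.15 d 1.54 [1.5 0.7 5.5] 0.0218
40.3417
240 [(256, 301), (287, 203), (313, 167), (255, 155), (302, 112), (250, 81)]
210 [(302, 230), (253, 216), (256, 152), (314, 124), (313, 109), (255, 84)]
180 [(253, 231), (302, 227), (255, 203), (310, 119), (256, 95), (311, 53)]
150 [(316, 271), (302, 209), (308, 165), (314, 103), (309, 58), (256, 55)]
140 [(303, 197), (302, 163), (256, 57), (255, 43), (254, 25), (253, 23)]
```

```bash
python3 - <<'E'
from nb import *
im=cv2.imread('pics/s11.png'); g=im.mean(2).astype(int)
for r in list(range(226,262,8))+list(range(266,296,3)): 
    c0=270 if r<262 else 296
    print(r,c0,' '.join(f'{v:3d}' for v in g[r,c0:c0+40]))
b=proj('side',[L0+u*k+n*m+Re.apply([0,.073,0]) for k in(0,.06,.124,.16) for m in(.0,.022)]).round(1).tolist(); print(b)
E
```

```text
226 270 114  98  96  94  93  94  97 108 119 127 141 204 215 210 201 197 196 187 166 132 173 181 182 145 110 104 105 107 108 109 110 122 153 163 163 162 163 162 165 168
234 270 165 163 164 162 165 164 163 154 145 145 147 152 164 158 179 194 204 199 192 175 179 179 186 194 191 189 192 190 170 117 108 107 106 107 109 110 112 133 166 169
242 270 162 163 163 165 162 163 162 162 163 162 157 135  86 117 139 147 145 148 157 167 175 190 198 198 195 190 188 188 186 180 189 193 189 175 145 116 108 103 102 104
250 270 163 161 161 162 161 162 161 158 162 164 162 161 161 161 139  86  57  56  78 124 140 144 149 150 147 154 171 191 200 197 198 197 192 190 191 197 198 196 187 168
258 270 139 137 139 139 140 140 142 140 139 140 144 144 142 144 143 143 144 143 140 127  79  54  52  61  85 127 142 143 145 149 154 158 173 190 191 196 199 199 194 187
266 296  60  54  51  64 103 131 141 143 143 146 148 154 167 178 191 195 197 198 199 197 195 194 177 109  89  74  88  98  95  95  95  89  76  74  76  75  75  75  76  76
269 296  87  76  59  54  53  63  98 126 139 141 143 143 145 151 164 173 188 198 198 197 193 
[... 848 characters left out ...]
155 103 110 162 192 193 195 194 194 192 185 170 173 173 172 171 170
287 296  84  84  84  85  84  85  84  84  84  85  84  85  84  79  54  47  48  45  47  49  68 106 159 172 102  89 125 187 192 191 192 192 192 190 176 166 170 171 171 170
290 296  91  90  92  91  92  90  92  91  90  91  90  91  90  83  51  54  72  76  74  67  58  79  95 108 101 101 104 112 146 195 200 201 200 198 189 168 172 172 171 172
293 296  87  86  84  87  87  88  88  88  87  88  85  76  77  74  59  62  82  99  95  92  63  70 114 178 193 194 194 193 193 193 193 193 194 193 189 174 164 171 171 170
[[312.2, 287.5], [320.8, 283.9], [300.2, 269.1], [309.0, 265.3], [286.7, 248.3], [295.7, 244.3], [278.7, 236.1], [287.8, 231.9]]
```

The near bottom corner is now at about (313–319, 285). That matches the predicted seated, level position, (312,287) and (321,284), with the back within about 2 mm of the bar. I'll release and withdraw along the fingers.

```bash
python3 - <<'E'
from nb import *
bot.command_gripper(.03); bot.dwell(.3); print(bot.get_width(),bot.get_grip_force(),np.round(bot.get_ft_force(),1))
bot.command_gripper(.055)
t=R.from_euler('xyz',bot.get_orientation()); p=np.array(bot.get_ee_pos())
bot.move_linear(p+t.apply([0,0,-.06]),vel=.08); print(np.round(bot.get_ft_force(),1))
bot.move_linear(p+t.apply([0,0,-.14]),vel=.15)
poses=[]
for i,x in enumerate([(.47,.16,.47),(.42,.30,.47)]):
    if bot.ik(x,[np.pi,0,0]) is None: print('no',x); continue
    bot.move_to(x,[np.pi,0,0]); bot.dwell(.2); _,ps=snap('wrist',f'f{i}'); np.save(f'pics/f{i}.npy',np.array(ps))
    for y in(.073,-.073):
        print(i,y,proj('wrist',[L0+u*.195+n*k+Re.apply([0,y,0]) for k in(0,.022)],ps).round(1).tolist())
snap('side','s12'); snap('top','t12'); print(bot.get_time_s())
for i in(0,1):
    im=cv2.imread(f'pics/f{i}.png'); hsv=cv2.cvtColor(im,cv2.COLOR_BGR2HSV)
    q=proj('wrist',L0+u*.195+n*.011,np.load(f'pics/f{i}.npy'))[0].round().astype(int); print(q,im[q[1],q[0]],hsv[q[1],q[0]])
E
```

```text
0.029908851948917053 0.0 [ 0.2 -0.   0.3]
[-0.5  0.8 -0.2]
0 0.073 [[120.9, 106.1], [122.6, 123.6]]
0 -0.073 [[243.9, 80.4], [246.9, 97.9]]
1 0.073 [[239.4, 60.9], [242.4, 78.4]]
1 -0.073 [[369.1, 31.9], [373.6, 49.6]]
46.1167
[183 102] [122 179 224] [ 17 116 224]
[305  55] [112 165 213] [ 16 121 213]
```

```bash
python3 - <<'E'
from h import *
def row(P,i):
    s=cv2.imread(f'pics/f{i}.png').mean(2).astype(np.float32); q=proj('wrist',P,np.load(f'pics/f{i}.npy')).astype(np.float32)
    return cv2.remap(s,q[:,0].reshape(1,-1),q[:,1].reshape(1,-1),1).ravel().astype(int)
w=np.arange(-.03,.031,.003); print((w*1e3).astype(int))
for i in(0,1):
    for y0 in(.073,-.073): print('end',i,y0,row([L0+u*.195+n*.011+Re.apply([0,y0+d,0]) for d in w],i))
    for y0 in(.06,.03,0,-.03,-.06): print('thick n=.011+',i,y0,row([L0+u*.195+n*(.011+d)+Re.apply([0,y0,0]) for d in w],i))
g=cv2.imread('pics/s12.png').mean(2).astype(int)
for r in(242,250,258,266,272,278,281,284,287): print(r,280 if r<262 else 296,' '.join(f'{v:3d}' for v in g[r,(280 if r<262 else 296):][:32]))
E
```

```text
[-30 -27 -24 -21 -18 -15 -12  -9  -6  -3   0   2   5   8  11  14  17  20
  23  26  29]
end 0 0.073 [175 176 177 178 178 176 176 176 178 177 177 171 171 169 167 168 169 141
  91 173 176]
end 0 -0.073 [162 161 163 165 158 207 202 207 110 103  98 167 178 179 179 179 176 176
 176 173 172]
thick n=.011+ 0 0.06 [169 172 165 162 162 153 159 163 165 169 176 173 129 112 160 194 180 173
 174 170 171]
thick n=.011+ 0 0.03 [167 169 164 169 164 157 162 165 168 172 175 172 131 113 168 201 191 184
 185 184 153]
thick n=.011+ 0 0 [160 202 202 201 182 157 161 166 172 173 175 169 137 159 174 199 190 185
 184 183 154]
thick n=.011+ 0 -0.03 [177 209 209 208 197 158 162 167 171 175 173 168 131 112 161 201 190 185
 184 184 149]
thick n=.011+ 0 -0.06 [164 206 207 207 189 156 161 167 171 172 178 170 130 113 132 202 188 185
 184 185 185]
end 1 0.073 [165 166 167 168 167 166 166 167 168 168 167 147 153 153 154 155 156 155
 156 155 155]
end 1 -0.073 [155 155 155 156 155 154 152 153 155 157 155 161 166 166 167 166 164 164
 164 162 161]
thick n=.011+ 1 0.06 [157 158 153 164 180 144 148 152 154 160 166 159 120 10
[... 986 characters left out ...]
  51 111 192 197 183
272 296  84  85  84  80  56  49  47  54  79 110 127 130 132 133 132 130 126 111 103 101 101  98  99  94  89 111 135  71  52  69 119 161
278 296  87  88  88  88  89  89  87  80  57  48  48  48  64 105 124 129 129 130 131 131 128 115 102  96  72  64  71  75  77  86  86  87
281 296  84  85  83  84  83  84  83  81  83  77  61  49  48  47  56  87 122 128 129 129 130 131 129 116  93  83  82  82  83  83  82  83
284 296  82  83  83  83  82  83  83  84  82  83  82  78  69  50  49  48  57  89 118 126 124 116 108  97  88  83  81  80  81  81  80  82
287 296  78  80  79  78  80  79  78  77  79  79  80  80  79  73  48  43  42  43  42  48  62  78  79  79  79  79  78  79  79  80  80  80
```

The final wrist views show the rail's ends at y = +74 and −72 mm, so it is centred within 1 mm. The rail's n position is the same all along its length, so it is square, and it leans about 0.035 rad past parallel. The bottom corner is on the ledge, its front about 22 mm out. The arm is clear, so I'll hand in.

```bash
python3 -c "
from plant import bot
bot.dwell(.3); print(bot.job_done(), bot.get_time_s())"
```

```text
the job is handed in; nothing more can be done
the job is handed in; nothing more can be done
```

I opened the easel to its stop, leaned the page block on it with its pages outwards, let go and handed the job in at about 46 s. My last camera measurements put the block on the ledge, square and within about 1 mm of the middle; the hand-in gave no verdict. On the way the block bumped the top bar and twisted in the grip, which I corrected before seating it.

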